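Hook the grabber clip onto a washer board's stud

ROBOT

A 6-joint arm with a two-finger parallel gripper is mounted at the origin on the work surface. World frame = base frame: x ahead of the robot, y to its left, z up, the work surface at z = 0. Lengths are in m, angles in rad, forces in N, time in s.
With the tool pointing down it reaches from about 0.3 to 0.875 m from the base axis. Payload 6.4 kg.
Tool frame: the origin (TCP) lies between the finger pads; the fingertips stand ctrl.tip_extent ahead of it and the grasp point (between the pads) is the TCP (ctrl.tip_extent is the distance from the TCP to the fingertips, in m); z points along the fingers, y is the line along which they close (so a half turn about z gives the same grasp; the last joint's range is limited). The gripper opens to 85 mm and grips with 20 to 120 N. Pads are 22 mm wide; open, the fingers measure 114 mm over their backs; the gripper's body (76 mm by 85 mm) begins 54 mm behind the grasp point. The pads swing forward as they close: fully open they stand 13 mm farther back than shut.
Start: joints at [0.914, 0.181, 1.607, -0, 1.354, -0.206], TCP at [0.251, 0.518, 0.25] pointing down, gripper open.
Joint ranges: [-2.99, 2.99], [-0.89, 2.07], [0.3, 2.58], [-1.14, 4.28], [0, 2.63], [-3.12, 3.12]. Speed limits (rad/s): [2.57, 2.57, 3.01, 3.14, 3.14, 3.14].

INTERFACE

Orientations are given as a unit quaternion [w, x, y, z].
In Python, from bench import ctrl gives the robot as it stands.
- The arm moves only by the tool send_rows, never from a script. Its arguments are lists of equal length, an entry for each row: "dr": the turn, a rotation vector about the tool's x, y, z in units of 6 degrees (1.0 is 6 degrees), a list of three; "xyz": the shift along the tool's x, y, z in cm, a list of three; "jaw": the opening in per cent of the stroke, from 0 (shut) to 100 (fully open). In form: {"dr": [[wx, wy, wz], ...], "xyz": [[dx, dy, dz], ...], "jaw": [jaw, ...]}. A call has exactly 8 rows; each row is the pose to reach, as a shift and turn from the pose commanded when the call began, along the tool's axes at that moment; what a row does not reach only later rows make up. A row lasts 1/8 s, in which the tool goes at most 62.5 mm and 10.7 degrees, less where a joint would pass 70% of its speed; a pose out of reach is approached as far as the arm can. A call with a gripper value outside its range is refused whole. The fingers move at their own pace and stop on an object; the grip force is fixed at half the most. Time passes only in rows, so rows that repeat a pose let the fingers close, or fill a call up. It gives the time, the measured TCP pose, the force, the opening and the grip force at its end, in the units of the state.
- ctrl.get_obs(): the state, without advancing time (a new reading comes with each control period).
- ctrl.camera(name): name is "scene" or "side" or "wrist"; returns the picture (420x560x3 uint8, red, green, blue); there is no depth.
- ctrl.calibration(name): a dict with "camera_matrix" (3x3 intrinsics, pixels), "world_from_camera" (4x4, takes a point from camera to world coordinates). Camera axes: x right, y up, looking along -z (the intrinsics and any distortion apply to the point x, -y, -z); pixel columns grow to the right and rows downward; lengths in m; the calibration is good to about 2 mm. A picture is of the moment at which its call begins: read the wrist's pose just before it. calibration takes no time and is no camera call; for the wrist camera it gives the pose at the moment of the call.
- ctrl.hand_in(): hands the job in; it is judged then, once.
The state is a dict: "time_s": time; "q": joint angles; "dq": joint speeds; "joint_efforts": joint torques, N m; "eef_pos": TCP position; "eef_rot": TCP orientation; "wrist_force": force on the tool from outside, world axes, zero at the start; "torque": the same for the moment, N m; "opening": opening from 0.0 (shut) to 1.0 (fully open); "grasp_force": force on a finger pad.
Only numpy, scipy, OpenCV 4.12 (cv2) and the standard library are available. Lean on these libraries where they do the work, as an engineer would, in place of code of your own. Each camera call takes 0.05 s, during which the arm holds its last target. There are 200 camera calls.

TASK

On the laundry counter lies the open control module of a washing machine and a spring-loaded grabber clip. Pinch the clip's thumb disc against its guard so that the hook comes out, catch the module's left brass stud in the hook (left as seen from the module's low front edge) and let go, so that the clip holds on by its own spring and lies level on the counter. Go gently, feeling for the stud, because the board is on soft mounts and must not be pushed hard, and leave everything else where it is.

Things in the scene. Friction and masses are not known exactly. Their poses are not given: they have to be found in the camera images.
- clip: grabber clip, a black stick 145 mm long lying level on its guard and thumb disc. +x towards the hook, z up, origin on the counter under the nose face; the stick's axis is 20 mm up. Back from the nose (x = 0): nose 11 mm thick to x = -30, barrel 14 mm to -60, slim neck 9 mm to -85 (room for a finger), guard to -90, spring housing 18 mm to -122, stem 8 mm, thumb disc. 0.1 kg, balanced near x = -105.
- guard (a point): centre of the guard's front face (the side towards the hook), on the clip's axis, 20 mm above the counter; axes as clip. The guard is an upright plate 40 mm high, 30 mm wide, 5 mm thick; the neck comes out of this face. Pinch from above along the clip's x: one finger here over the neck, the other behind the thumb disc, 56 mm apart at rest and 49 mm fully pressed.
- disc (a point): centre of the thumb disc's rear face, on the clip's axis; the disc is 40 mm in diameter and 5 mm thick and moves with the plunger. Axes as clip.
- plunger (a joint): how far the plunger is pressed, 0 to 0.007 m; the hook comes out by as much. Spring 1.5 N at 0, 2.9 N at 0.007, where it meets a hard stop. Closed properly on a 5 mm stud it reads about 0.002; 0 means the hook missed the stud, 0.004 or more that only its tip nips it.
- bar (a point): middle of the hook's crossbar, on the clip's axis; moves with the plunger. The hook is a level 2.5 mm wire: a shank at clip y = +4.25 mm comes forward out of the nose, the crossbar (centre line here) runs from y = +4.25 to -5 mm, and the tip at y = -5 turns back 2.5 mm behind the bar's rear face. A stud can enter only from the clip's right (-y), between tip and nose.
- eye (a point): point on the clip's axis 2.5 mm in front of the nose face: the centre of a 5 mm stud when the hook is closed on it. Axes as clip. The gap from nose face to crossbar is 2.5 mm at rest (tip touching the nose) and 9.5 mm fully pressed; the mouth between tip and nose is then 7 mm wide.
- module: open grey plastic tray with a green circuit board, fast on the counter; origin on the counter under the left stud's nominal place, z up, +x from its low front edge (10 mm high, x = -25 mm, on the robot's side) to its rear (x = 125), y from -96 to +60 mm. Board surface 9 mm up; where x is below 15 mm only the studs stand higher than 12 mm. Rear walls 30 mm, board parts up to 36 mm high.
- stud (a point): nominal place of the left brass stud's axis, 20 mm above the counter. The stud is upright, 5 mm thick, its top 36 mm above the counter. The board lies with play in its tray, so the true stud is up to 6 mm off this point in module x and in y: find it by feel or by sight. A second stud like it stands 45 mm to the right (module -y). Pushed, the board gives 1 mm per 8 N and springs back.
- screwdriver: screwdriver 170 mm long, lying on the counter; leave alone
- dish: steel screw dish 60 mm in diameter, 18 mm high; leave alone
- meter: black multimeter 150 x 75 x 40 mm lying on its back; leave alone
- calculator: desk calculator 150 x 110 x 19 mm; leave alone
- tape: tape dispenser 60 x 170 x 102 mm; leave alone

How it is judged:
On the way:
1. the plunger is pressed well in, with the open hook at the stud (value of joint plunger above 0.005 m and horizontal distance between eye and stud below 0.014 m), for 0.1 s.
At the end, for the whole second after the job is handed in: the hook is closed on the left stud by its own spring (plunger between 1 and 3.3 mm, eye within 11 mm of the stud's nominal place), and the clip lies level on the counter (tilt under 0.1 rad, within 5 mm of the counter) at rest (value of joint plunger between 0.001 and 0.0033 m and horizontal distance between eye and stud below 0.011 m and angle between clip's own z axis and vertical below 0.1 rad and height (world z) of clip below 0.005 m and linear speed of clip below 0.01 m/s); the robot touches nothing.
It fails at once if the clip's contacts on the module add up to more than 6 N (its closed spring alone makes about 4) (contact force between clip and module above 6 N).
It fails at once if something else on the counter is moved by more than 20 mm (distance of any of screwdriver, dish, meter, calculator, tape from where it was at the start of the episode above 0.02 m).
It also fails if it takes over 48 s, if anything falls off the work surface, if the arm or the gripper's body presses on something with over 40 N, if the wrist force passes 120 N, or if a joint passes its speed limit or range.

## Working session

There is one attempt and no reset: what is moved stays moved. The work goes in short steps, Python scripts to look and compute and a tool call to move; the robot and the scene stay as the last step left them, time stands still between calls to the robot, and variables do not carry over. Pictures are saved under pics/ and viewed, at most 10 in all, crops included, and the job is handed in when it is done.

Besides the shell and the picture viewer there is one more tool, called after "Call:" as name(argument=value, ...) on one line, values as JSON. send_rows: Moves the arm, as the interface text tells. Its arguments: {"type":"object","properties":{"dr":{"type":"array","items":{"type":"array","items":{"type":"number"}}},"xyz":{"type":"array","items":{"type":"array","items":{"type":"number"}}},"jaw":{"type":"array","items":{"type":"number"}}},"required":["dr","xyz","jaw"]}

```bash
mkdir -p pics; cat > h.py <<'E'
import numpy as np, cv2, json
from bench import ctrl
from scipy.spatial.transform import Rotation as R
def ray(cal,u,v):
    K=np.array(cal["camera_matrix"]);T=np.array(cal["world_from_camera"])
    d=np.linalg.inv(K)@[u,v,1]; d=T[:3,:3]@(d*[1,-1,-1]); return T[:3,3],d
def onz(cal,u,v,z):
    o,d=ray(cal,u,v); return o+d*(z-o[2])/d[2]
def proj(cal,p):
    K=np.array(cal["camera_matrix"]);T=np.array(cal["world_from_camera"])
    c=T[:3,:3].T@(np.array(p)-T[:3,3])*[1,-1,-1]; q=K@c; return q[:2]/q[2]
def two(c1,p1,c2,p2):
    o1,d1=ray(c1,*p1);o2,d2=ray(c2,*p2)
    A=np.c_[d1,-d2]; s=np.linalg.lstsq(A,o2-o1,rcond=None)[0]
    a=o1+s[0]*d1;b=o2+s[1]*d2; return (a+b)/2,np.linalg.norm(a-b)
def shot(name,fn):
    cal=ctrl.calibration(name); im=ctrl.camera(name)
    cv2.imwrite('pics/%s.png'%fn,im[:,:,::-1]); 
    json.dump({k:np.array(cal[k]).tolist() for k in("camera_matrix","world_from_camera")},open('pics/%s.json'%fn,'w'))
    return im,cal
def load(fn): return cv2.imread('pics/%s.png'%fn),json.load(open('pics/%s.json'%fn))
E
python3 - <<'E'
from h import *
print(ctrl.tip_extent); o=ctrl.get_obs(); print(o)
for n in("scene","side","wrist"):
    im,c=shot(n,n+'0'); print(n,np.round(c["world_from_camera"],3).tolist(),np.round(c["camera_matrix"],1).tolist(),[k for k in c])
E
```

```text
0.019
{'time_s': 0.0, 'q': array([ 9.13725094e-01,  1.81548972e-01,  1.60800376e+00, -4.00791313e-06,
        1.35380324e+00, -2.06249007e-01]), 'dq': array([ 0.00081848,  0.00220933, -0.00056277,  0.00115092,  0.00048915,
        0.0003583 ]), 'joint_efforts': array([ 5.91601711e-04, -4.44868934e+01, -3.51339233e+01, -1.36635035e-04,
        8.86003923e-03, -4.07378468e-05]), 'eef_pos': array([0.25016552, 0.51715085, 0.24938172]), 'eef_rot': array([-3.67090237e-04,  2.23506585e-01,  9.74702021e-01, -8.01604169e-04]), 'wrist_force': array([ 0.02241847,  0.32967639, -0.2632391 ]), 'torque': array([-0.00344383, -0.01252247, -0.02967124]), 'grasp_force': 0.0, 'opening': 1.0020041279566863}
scene [[-0.174, -0.705, 0.687, 1.65], [0.985, -0.122, 0.125, 0.213], [-0.004, 0.698, 0.716, 1.15], [0.0, 0.0, 0.0, 1.0]] [[528.5, 0.0, 278.8], [0.0, 528.5, 213.6], [0.0, 0.0, 1.0]] ['camera_matrix', 'world_from_camera']
side [[0.815, 0.354, -0.458, 0.005], [-0.579, 0.507, -0.638, -0.841], [0.007, 0.786, 0.619, 0.883], [0.0, 0.0, 0.0, 1.0]] [[464.1, 0.0, 274.7], [0.0, 464.1, 212.4], [0.0, 0.0, 1.0]] ['camera_matrix', 'world_from_camera']
wrist [[0.435, -0.853, -0.287, 0.176], [0.9, 0.412, 0.14, 0.553], [-0.001, -0.319, 0.948, 0.373], [0.0, 0.0, 0.0, 1.0]] [[290.8, 0.0, 279.1], [0.0, 290.8, 206.9], [0.0, 0.0, 1.0]] ['camera_matrix', 'world_from_camera']
```

View pics/scene0.png

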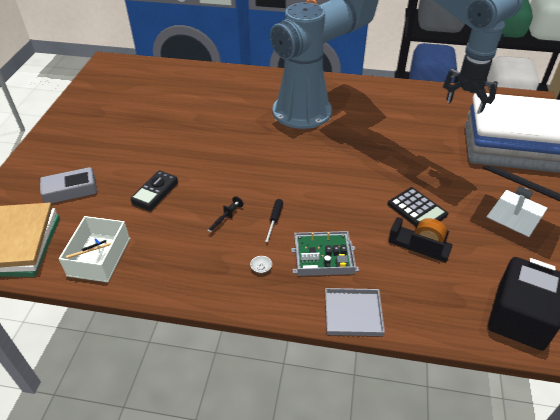

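View pics/side0.png

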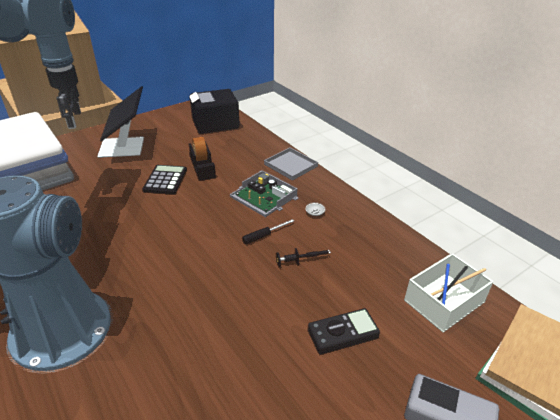

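The scene shows the clip at about (225,215) with its hook end lower left at (210,232), the module at (323,254), the dish at (261,265) and the screwdriver at (274,220). The side view has the clip at (303,257) and the module at (264,192).

```bash
python3 - <<'E'
from h import *
s,cs=load('scene0'); d,cd=load('side0')
a=cv2.resize(s[185:285,195:365],None,fx=4.7,fy=4.7,interpolation=cv2.INTER_CUBIC)[:,:800]
cv2.imwrite('pics/c1.png',a)
b=cv2.resize(d[165:275,222:336],None,fx=5,fy=5,interpolation=cv2.INTER_CUBIC)
cv2.imwrite('pics/c2.png',b)
for n,uv in dict(clipdisc=(240,200),cliphook=(209,233),modTL=(295,235),modTR=(352,233)).items(): print(n,onz(cs,*uv,0.02).round(3))
for n,uv in dict(disc=(280,260),hook=(330,253)).items(): print(n,onz(cd,*uv,0.02).round(3))
E
```

```text
clipdisc [ 0.528 -0.111  0.02 ]
cliphook [ 0.676 -0.169  0.02 ]
modTL [0.642 0.077 0.02 ]
modTR [0.606 0.238 0.02 ]
disc [ 0.537 -0.127  0.02 ]
hook [ 0.664 -0.182  0.02 ]
```

View pics/c1.png

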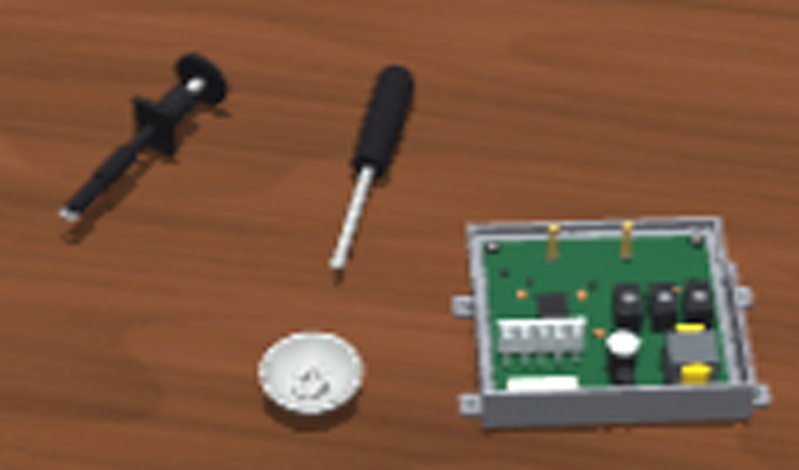

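View pics/c2.png

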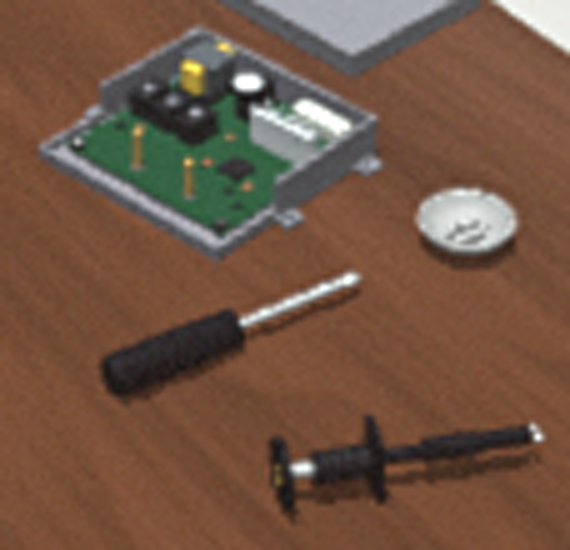

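The crops show the disc at scene (237.8,202) / side (278,259) and the hook tip at scene (209.5,230.3) / side (329.4,251.6). The left stud's top is at scene (328.4,233) / side (249.6,191).

```bash
python3 - <<'E'
from h import *
cs=load('scene0')[1];cd=load('side0')[1]
S=lambda u,v:(u/4.7+195,v/4.7+185)
D=lambda u,v:(u/5+222,v/5+165)
P=dict(disc=((201,80),(280,470)),guard=((155,125),(374,458)),hook=((68,213),(537,433)),studLtop=((627,227),(138,130)),studLbase=((627,258),(138,167)),studRtop=((553,230),(188,162)),frontR=((470,225),(215,255)),frontL=((720,220),(43,153)),scrtip=((337,265),(355,277)),scrend=((395,72),(115,378)))
r={}
for k,(a,b) in P.items():
    p,e=two(cs,S(*a),cd,D(*b)); r[k]=p; print(k,p.round(4),'err',e.round(4))
d=r['hook']-r['disc'];print('clip heading',np.degrees(np.arctan2(d[1],d[0])),np.linalg.norm(d))
for a,b in(('studRtop','studLtop'),('frontR','frontL')):
    d=r[b]-r[a];print(np.degrees(np.arctan2(-d[0],d[1])),np.linalg.norm(d))
# target tool move: heading -22, tcp over (.56,-.135,.15)
o=ctrl.get_obs();Rt=R.from_quat(np.roll(o['eef_rot'],-1))
print('tool axes',Rt.as_matrix().round(3).tolist())
print(Rt.inv().apply(np.array([.56,-.135,.15])-o['eef_pos'])*100)
E
```

```text
disc [ 0.536  -0.1173  0.0175] err 0.0019
guard [ 0.5822 -0.1378  0.0177] err 0.0043
hook [ 0.6663 -0.1729  0.0182] err 0.0057
studLtop [0.6321 0.1702 0.0331] err 0.0031
studLbase [0.6316 0.1716 0.0039] err 0.0041
studRtop [0.6404 0.1263 0.0311] err 0.003
frontR [0.6212 0.0715 0.0032] err 0.0062
frontL [0.5907 0.2238 0.0021] err 0.0081
scrtip [ 0.6728 -0.0019  0.0102] err 0.0043
scrend [0.5053 0.0032 0.0129] err 0.0076
clip heading -23.114071117610788 0.14166136055546752
10.619426609596065 0.044783470164743426
11.306260304325042 0.15533053363404264
tool axes [[-0.9, 0.436, -0.001], [0.436, 0.9, -0.001], [0.0, -0.001, -1.0]]
[-56.29888592 -45.20358887  10.00487782]
```

Call:
send_rows(dr=[[0,0,1.7],[0,0,3.4],[0,0,5.1],[0,0,6.8],[0,0,8.5],[0,0,10.2],[0,0,11.9],[0,0,13.6]], xyz=[[-4.7,-3.7,0],[-9.4,-7.5,0],[-14.1,-11.2,0],[-18.8,-15,0],[-23.5,-18.7,0],[-28.2,-22.5,0],[-32.9,-26.2,0],[-37.5,-30,0]], jaw=[100,100,100,100,100,100,100,100])

```text
time_s: 1.15
eef_pos: [0.4578, 0.0823, 0.2504]
eef_rot: [0.0, 0.808, 0.589, 0.0]
wrist_force: [0.6, 0.6, 0.9]
opening: 0.999
grasp_force: 0.0
```

```bash
python3 - <<'E'
from h import *
o=ctrl.get_obs();Rt=R.from_quat(np.roll(o['eef_rot'],-1));print(o['time_s'],o['eef_pos'],Rt.as_matrix()[:,1],o['q'])
h=-23.1*np.pi/180
print(Rt.inv().apply(np.array([.555,-.127,.14])-o['eef_pos'])*100)
E
```

```text
1.15 [0.45783328 0.08228735 0.25037353] [ 9.52276765e-01 -3.05235637e-01  4.11232680e-04] [-7.83137764e-02 -7.25410905e-02  1.87257143e+00  1.82020063e-04
  1.34109792e+00  2.31830657e-01]
[-16.96715742  15.63661807  11.03904703]
```

Call:
send_rows(dr=[[0,0,0.2],[0,0,0.4],[0,0,0.7],[0,0,0.9],[0,0,0.9],[0,0,0.9],[0,0,0.9],[0,0,0.9]], xyz=[[-3,3,2],[-6.5,6,4],[-10,9.5,6],[-14,13,9],[-17,15.6,11],[-17,15.6,11],[-17,15.6,11],[-17,15.6,11]], jaw=[100,100,100,100,100,100,100,100])

```text
time_s: 2.15
eef_pos: [0.5553, -0.1237, 0.1411]
eef_rot: [0.0, 0.833, 0.554, 0.0]
wrist_force: [0.2, 0.5, -0.3]
opening: 0.999
grasp_force: 0.0
```

```bash
python3 - <<'E'
from h import *
o=ctrl.get_obs();print(o['time_s'],o['eef_pos'],R.from_quat(np.roll(o['eef_rot'],-1)).as_matrix()[:,1],o['wrist_force'])
im,c=shot('wrist','w1'); print(np.array(c['world_from_camera']).round(4).tolist())
E
```

```text
2.15 [ 0.55533057 -0.12367285  0.1411196 ] [ 0.92218901 -0.38673833  0.00094014] [ 0.15635678  0.52975522 -0.25869686]
[[0.9223, 0.3666, 0.1222, 0.5869], [-0.3865, 0.8741, 0.2944, -0.0483], [0.0011, -0.3188, 0.9478, 0.2646], [0.0, 0.0, 0.0, 1.0]]
```

View pics/w1.png

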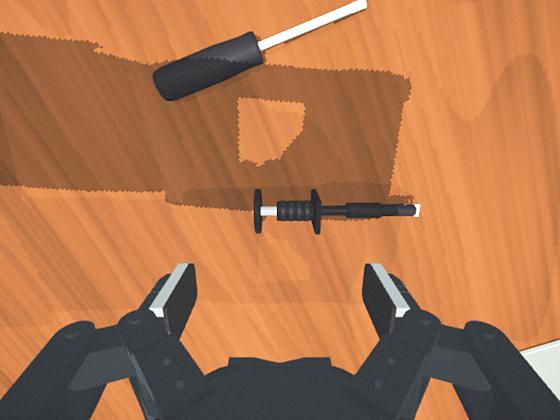

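The wrist view shows the clip level in the image: disc at col ~257, guard at ~317, hook (white) at (417,210). The finger pads are at cols ~180 and ~380.

```bash
python3 - <<'E'
from h import *
im,c=load('w1')
g=im.max(axis=2)[180:242,240:430]   # BGR
dark=(g<75)
cols=np.where(dark.any(0))[0]
for cc in range(0,190,1):
    r=np.where(dark[:,cc])[0]
    if len(r): print(cc+240,r.min()+180,r.max()+180,len(r),end=' | ')
sub=im[200:222,405:430].astype(int); w=(sub.min(2)>140); ys,xs=np.where(w); print('\nhook',xs.min()+405,xs.max()+405,ys.min()+200,ys.max()+200,xs.mean()+405,ys.mean()+200)
E
```

```text
254 195 222 28 | 255 190 230 40 | 256 189 232 44 | 257 189 232 44 | 258 189 232 44 | 259 189 232 44 | 260 190 231 33 | 261 197 221 15 | 277 202 219 18 | 278 201 219 19 | 279 202 219 18 | 280 201 219 19 | 281 201 220 16 | 282 201 220 13 | 283 201 220 14 | 284 201 220 15 | 285 202 219 18 | 286 202 219 18 | 287 202 219 18 | 288 201 219 19 | 289 201 220 15 | 290 201 220 12 | 291 201 220 14 | 292 201 220 15 | 293 201 219 19 | 294 201 219 19 | 295 201 219 19 | 296 201 219 19 | 297 201 220 16 | 298 201 220 13 | 299 201 220 14 | 300 201 220 14 | 301 201 219 16 | 302 201 219 19 | 303 201 219 19 | 304 201 220 20 | 305 201 220 18 | 306 201 220 14 | 307 201 220 13 | 308 201 219 13 | 309 201 219 18 | 310 201 219 19 | 311 190 219 30 | 312 189 222 34 | 313 190 226 37 | 314 190 229 40 | 315 190 232 43 | 316 192 233 42 | 317 194 233 40 | 318 196 233 38 | 319 199 233 35 | 320 200 218 19 | 321 206 214 9 | 322 206 214 9 | 323 206 214 9 | 324 206 214 9 | 325 206 214 8 | 326 206 214 9 | 327 206 214 9 | 328 206 214 9 | 329 206 214 8 | 330 206 214 8 | 331 206 214 8 | 332 206 214 8 | 333 206 214 9 | 334 206 
[... 698 characters left out ...]
203 217 15 | 377 203 217 15 | 378 203 217 15 | 379 203 217 15 | 380 203 216 14 | 381 204 215 12 | 382 204 215 12 | 383 204 215 12 | 384 204 215 12 | 385 205 215 11 | 386 204 215 12 | 387 205 215 11 | 388 205 215 11 | 389 205 215 11 | 390 205 215 11 | 391 205 215 11 | 392 205 215 11 | 393 205 215 11 | 394 204 215 12 | 395 204 215 12 | 396 204 215 12 | 397 204 215 12 | 398 204 215 8 | 399 204 207 4 | 400 204 215 6 | 401 204 209 5 | 402 204 207 4 | 403 206 208 3 | 404 206 214 4 | 405 206 208 3 | 406 206 207 2 | 407 205 208 4 | 408 205 207 3 | 409 205 208 3 | 410 205 215 4 | 411 205 215 4 | 412 205 215 5 | 413 205 214 7 | 414 206 213 6 | 
hook 413 420 204 216 416.9344262295082 209.63934426229508
```

```bash
python3 - <<'E'
from h import *
im,c=load('w1')
h=np.array([.9222,-.3867,0]); 
for col,x,z in((345.8,-60,.02),(380.3,-30,.02),(321,-85,.022),(254,-141,.035),(310.8,-90,.035),(413,0,.02),(420.5,5,.02)):
    p=onz(c,col,210.0,z); print(x, p.round(4), 'origin->',(p-h*x/1000).round(4), 'along',(p@h).round(4),'along0',(p@h-x/1000).round(4))
o=ctrl.get_obs(); print(o['eef_pos'],o['eef_pos']@h, o['eef_pos']@np.array([.3867,.9222,0]))
E
```

```text
-60 [ 0.609 -0.15   0.02 ] origin-> [ 0.6644 -0.1732  0.02  ] along 0.6196 along0 0.6796
-30 [ 0.6374 -0.1619  0.02  ] origin-> [ 0.6651 -0.1735  0.02  ] along 0.6504 along0 0.6804
-85 [ 0.5886 -0.1407  0.022 ] origin-> [ 0.667  -0.1735  0.022 ] along 0.5972 along0 0.6822
-141 [ 0.5369 -0.114   0.035 ] origin-> [ 0.6669 -0.1686  0.035 ] along 0.5392 along0 0.6802
-90 [ 0.5807 -0.1324  0.035 ] origin-> [ 0.6637 -0.1672  0.035 ] along 0.5867 along0 0.6767
0 [ 0.6643 -0.1732  0.02  ] origin-> [ 0.6643 -0.1732  0.02  ] along 0.6796 along0 0.6796
5 [ 0.6705 -0.1757  0.02  ] origin-> [ 0.6658 -0.1738  0.02  ] along 0.6862 along0 0.6812
[ 0.55542743 -0.1237128   0.14120713] 0.5600549159561828 0.10069584575302284
```

Call:
send_rows(dr=[[0,0,0],[0,0,0],[0,0,0],[0,0,0],[0,0,0],[0,0,0],[0,0,0],[0,0,0]], xyz=[[-0.35,0.7,2],[-0.35,0.7,4],[-0.35,0.7,5.5],[-0.35,0.7,7],[-0.35,0.7,8],[-0.35,0.7,9],[-0.35,0.7,9.7],[-0.35,0.7,9.7]], jaw=[80,80,80,80,80,80,80,80])

```text
time_s: 3.2
eef_pos: [0.56, -0.1306, 0.0427]
eef_rot: [-0.0, 0.833, 0.553, -0.0]
wrist_force: [0.1, 0.1, 0.2]
opening: 0.801
grasp_force: 0.0
```

```bash
python3 - <<'E'
from h import *
o=ctrl.get_obs();print(o['time_s'],o['eef_pos'],o['wrist_force'],o['opening'])
im,c=shot('wrist','w2')
E
```

```text
3.2 [ 0.56002123 -0.13057679  0.04273178] [0.06728787 0.06151434 0.20421295] 0.8006701413332383
```

View pics/w2.png

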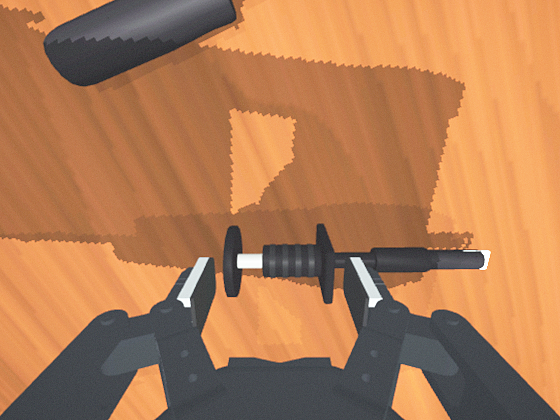

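The pads straddle the clip (inner faces at cols ~212 and ~350; disc 225–240, guard 318–333). I'll check the lateral centring by projection.

```bash
python3 - <<'E'
from h import *
im,c=load('w2')
o=ctrl.get_obs();M=R.from_quat(np.roll(o['eef_rot'],-1)).as_matrix();p=o['eef_pos']
for nm,l in dict(tcp=(0,0,0),Rtip_px=(.011,.034,.013),Rtip_mx=(-.011,.034,.013),Ltip_px=(.011,-.034,.013),Rup_px=(.011,.034,-.01),Rup_mx=(-.011,.034,-.01)).items():
    print(nm,proj(c,p+M@np.array(l)).round(1))
h=M[:,1];l=M[:,0];O=np.array([.665,-.1735,0])
for nm,x,z in(('guardtop',-85,.04),('guardtoprear',-90,.04),('guardaxis',-85,.02),('discrear',-141,.02),('discreartop',-141,.04),('nose',0,.02),('hook',5,.02),('barrelrear',-60,.02)):
    q=O+h*x/1000;q[2]=z;print(nm,proj(c,q).round(1))
E
```

```text
tcp [279.6 284.8]
Rtip_px [344.8 252.3]
Rtip_mx [341.9 288.6]
Ltip_px [214.3 252.3]
Rup_px [355.8 276.4]
Rup_mx [351.9 317.2]
guardtop [335.7 279.1]
guardtoprear [325.7 279.1]
guardaxis [329.2 259.5]
discrear [230.1 259.4]
discreartop [223.7 279. ]
nose [479.7 259.6]
hook [488.6 259.6]
barrelrear [373.5 259.5]
```

Call:
send_rows(dr=[[0,0,0],[0,0,0],[0,0,0],[0,0,0],[0,0,0],[0,0,0],[0,0,0],[0,0,0]], xyz=[[0,0,0],[0,0,0],[0,0,0],[0,0,0],[0,0,0],[0,0,0],[0,0,0],[0,0,0]], jaw=[74,70,67,64,61,58,54,50])

```text
time_s: 4.25
eef_pos: [0.5615, -0.1312, 0.0448]
eef_rot: [0.001, 0.833, 0.553, 0.001]
wrist_force: [-0.9, 1.3, 8.8]
opening: 0.546
grasp_force: 60.1
```

```bash
python3 - <<'E'
from h import *
o=ctrl.get_obs();print(o['time_s'],o['eef_pos'],o['wrist_force'],o['opening'],o['grasp_force'])
im,c=shot('wrist','w3')
g=im.max(axis=2);
for r in (240,244,248,290,294):
    x=np.where(g[r,180:520]<75)[0]+180; print(r,x.min(),x.max(),[int(v) for v in x[1:][np.diff(x)>2]],[int(v) for v in x[:-1][np.diff(x)>2]])
E
```

```text
4.25 [ 0.5615342  -0.13121943  0.04476243] [-0.86544834  1.33206405  8.81911685] 0.5457905504538233 60.0829553604126
240 234 322 [311] [248]
244 234 324 [258] [248]
248 233 417 [257, 266, 281, 293, 306, 365] [248, 263, 278, 289, 303, 325]
290 220 353 [315, 353] [245, 338]
294 210 349 [220, 224, 315, 348] [211, 220, 234, 334]
```

View pics/w3.png

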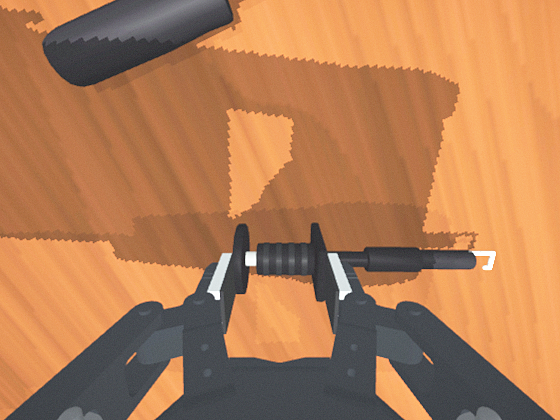

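The hook is out at (490,260) and both pads are on the clip. Lift and carry.

Call:
send_rows(dr=[[0,0,0],[0,0,0],[0,0,0],[0,0,-0.6],[0,0,-1.4],[0,0,-2.2],[0,0,-2.8],[0,0,-2.8]], xyz=[[0,0,-1],[0,0,-3.5],[0,0,-6],[2.5,-1.5,-6],[6,-3.5,-6],[10,-6,-6],[13,-8,-6],[13,-8,-6]], jaw=[50,50,50,50,50,50,50,50])

```text
time_s: 5.3
eef_pos: [0.5358, 0.0225, 0.103]
eef_rot: [-0.001, 0.742, 0.67, -0.0]
wrist_force: [-0.3, -0.7, -1.1]
opening: 0.548
grasp_force: 62.2
```

```bash
python3 - <<'E'
from h import *
o=ctrl.get_obs();M=R.from_quat(np.roll(o['eef_rot'],-1)).as_matrix()
print(o['time_s'],o['eef_pos'],M.round(4).tolist(),o['wrist_force'],o['opening'],o['grasp_force'])
im,c=shot('wrist','w4')
h=np.array([np.cos(np.radians(11)),np.sin(np.radians(11)),0]);l=np.array([-h[1],h[0],0])
t=np.array([.632,.170,0])+.02*l-.1135*h; t[2]=o['eef_pos'][2]
print('move',M.T@(t-o['eef_pos'])*100,'turn',(np.degrees(np.arctan2(M[1,1],M[0,1]))-11)/6)
E
```

```text
5.3 [0.53581414 0.02252123 0.10297537] [[0.1013, 0.9948, -0.0016], [0.9949, -0.1013, 0.0006], [0.0004, -0.0016, -1.0]] [-0.33757255 -0.67434148 -1.10667491] 0.5475533312299568 62.19135046005249
move [ 1.42775393e+01 -3.36882047e+00  1.16261950e-02] turn -2.8027855765574308
```

Call:
send_rows(dr=[[0,0,-0.5],[0,0,-1.2],[0,0,-1.9],[0,0,-2.5],[0,0,-2.8],[0,0,-2.8],[0,0,-2.8],[0,0,-2.8]], xyz=[[2.5,-0.6,0],[6,-1.4,0],[10,-2.4,0],[13,-3,0],[14.3,-3.4,0],[14.3,-3.4,0],[14.3,-3.4,0],[14.3,-3.4,0]], jaw=[50,50,50,50,50,50,50,50])

```text
time_s: 6.35
eef_pos: [0.5186, 0.1648, 0.1033]
eef_rot: [0.0, 0.638, 0.77, -0.0]
wrist_force: [0.5, -1.4, -0.5]
opening: 0.545
grasp_force: 62.2
```

```bash
python3 - <<'E'
from h import *
o=ctrl.get_obs();M=R.from_quat(np.roll(o['eef_rot'],-1)).as_matrix()
print(o['time_s'],o['eef_pos'],M.round(4).tolist(),o['wrist_force'],o['opening'],o['grasp_force'])
im,c=shot('wrist','w5')
E
```

```text
6.35 [0.5185828  0.16484782 0.1032745 ] [[-0.1851, 0.9827, 0.0], [0.9827, 0.1851, -0.0002], [-0.0002, -0.0, -1.0]] [ 0.52073844 -1.35922382 -0.54124206] 0.5450361290311805 62.19038486480713
```

View pics/w5.png

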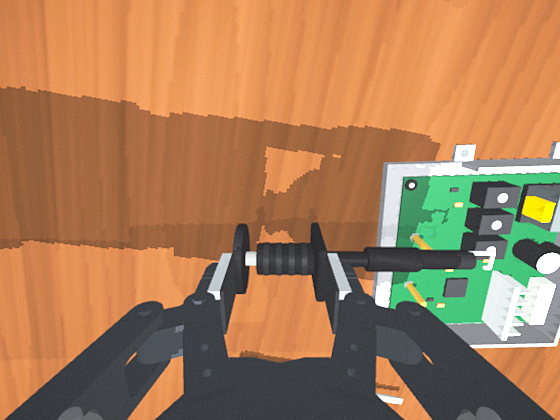

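The left stud shows from base (416,237) up to where the clip barrel hides it. The right stud shows fully, base (408,285) to top (424,305), and the tray's front edge is at col ~385. The hook is at (490,258).

```bash
python3 - <<'E'
from h import *
im,c=load('w5')
hsv=cv2.cvtColor(im,cv2.COLOR_BGR2HSV)
m=cv2.inRange(hsv,(10,110,90),(28,255,255)); 
roi=np.zeros_like(m); roi[225:325,395:450]=1
n,lab,st,cen=cv2.connectedComponentsWithStats(m*roi)
for i in range(1,n):
    if st[i,4]>8:
        ys,xs=np.where(lab==i); k=np.argsort(ys+xs)
        print(st[i],'first',xs[k[:4]].mean(),ys[k[:4]].mean(),'last',xs[k[-4:]].mean(),ys[k[-4:]].mean())
        for r in range(ys.min(),ys.max()+1,2): print(r,xs[ys==r].min(),xs[ys==r].max(),end='; ')
        print()
# hook white
sub=im[240:280,465:505]; w=np.where(sub.min(2)>185,1,0)
for r in range(40): print(''.join('.#'[v] for v in w[r]),end=' ');print(r+240)
o=ctrl.get_obs();M=R.from_quat(np.roll(o['eef_rot'],-1)).as_matrix();p=o['eef_pos']
for nm,l,z in(('nose',.109,.0785),('bar',.12,.0785)):
  q=p+M[:,1]*l;q[2]=z;print(nm,proj(c,q))
for z in(.009,.036): print(proj(c,[.632,.170,z]))
np.save('pics/w5o.npy',np.r_[p,M.ravel()])
E
```

```text
[413 235  19  16 122] first 414.5 235.75 last 430.25 249.25
235 415 416; 237 413 419; 239 413 421; 241 415 423; 243 417 425; 245 419 427; 247 421 429; 249 423 431; 
[407 283  18  23 132] first 408.5 283.75 last 422.0 302.75
283 409 410; 285 407 412; 287 407 413; 289 409 415; 291 410 416; 293 412 418; 295 413 419; 297 415 421; 299 416 422; 301 417 424; 303 418 419; 305 421 421; 
[437 303   7   3   9] first 437.75 303.25 last 441.5 303.0
303 437 443; 305 437 437; 
........................................ 240
........................................ 241
........................................ 242
........................................ 243
........................................ 244
........................................ 245
.........................####........... 246
.......................#######.......... 247
......................#########......... 248
.....................##########......... 249
.....................##########......... 250
......#########################......... 251
.......########################......... 252
.........######################......... 253
...
[... 587 characters left out ...]
............###########............ 267
..................#########............. 268
..................#########............. 269
........................................ 270
............................######...... 271
...........................########..... 272
...........................#########.... 273
...........................###########.. 274
...........................############# 275
...........................############# 276
..........................############## 277
..........................############## 278
..........................############## 279
nose [469.42086227 259.27545385]
bar [488.61060639 259.27471899]
[416.73231398 235.13242747]
[433.34931653 250.36124239]
```

```bash
python3 - <<'E'
from h import *
im,c=load('w5'); a=np.load('pics/w5o.npy');p=a[:3];M=a[3:].reshape(3,3)
for nm,uv,z in(('Lbase',(416,238),.009),('Rbase',(409.7,286.5),.009),('Rtop',(422,304),.036),('Lmid?',(427,249),.033)):
    q=onz(c,*uv,z); print(nm,q.round(4),'tool',((q-p)@M*1000).round(1))
h=M[:,1];l=M[:,0]
g=cv2.cvtColor(im,cv2.COLOR_BGR2GRAY)
for r in (190,215,330): print(r,g[r,376:396].tolist())
# clip parts in tool frame, z from clip-on-ground relation
w,cw=load('w3')
for nm,uv in(('nose',(475.0,258.5)),('barfront',(495.3,258)),('barrear',(489,258)),('shank',(480,253.5)),('bartip',(485,268))):
    q=onz(c,*uv,.0785); print(nm,((q-p)@M*1000).round(1))
E
```

```text
Lbase [0.6323 0.1674 0.009 ] tool [-18.6 112.2  94.3]
Rbase [0.6423 0.1223 0.009 ] tool [-64.9 113.7  94.3]
Rtop [0.6397 0.1241 0.036 ] tool [-62.6 111.5  67.3]
Lmid? [0.629 0.169 0.033] tool [-16.5 109.3  70.3]
190 [111, 110, 113, 109, 115, 135, 146, 140, 136, 180, 239, 236, 232, 233, 234, 235, 235, 233, 235, 234]
215 [119, 114, 130, 140, 146, 140, 144, 199, 238, 231, 230, 230, 233, 232, 232, 233, 232, 233, 232, 233]
330 [70, 82, 80, 80, 82, 81, 77, 82, 82, 80, 80, 81, 87, 80, 85, 79, 83, 86, 83, 76]
nose [  0.5 112.1  24.8]
barfront [  0.8 123.6  24.8]
barrear [  0.8 120.   24.8]
shank [  3.7 114.2  24.8]
bartip [ -5.7 119.2  24.8]
```

Call:
send_rows(dr=[[0,0,0],[0,0,0],[0,0,0],[0,0,0],[0,0,0],[0,0,0],[0,0,0],[0,0,0]], xyz=[[0,-0.3,0.5],[0,-0.3,1.5],[0,-0.3,2.5],[0,-0.3,3.5],[0,-0.3,4.5],[0,-0.3,5.2],[0,-0.3,5.6],[0,-0.3,5.6]], jaw=[50,50,50,50,50,50,50,50])

```text
time_s: 7.4
eef_pos: [0.5152, 0.1654, 0.047]
eef_rot: [-0.0, 0.638, 0.77, -0.0]
wrist_force: [-0.3, 1.2, -0.5]
opening: 0.546
grasp_force: 62.2
```

```bash
python3 - <<'E'
from h import *
o=ctrl.get_obs();M=R.from_quat(np.roll(o['eef_rot'],-1)).as_matrix();p=o['eef_pos']
print(o['time_s'],p,o['wrist_force'],o['wrist_force']@M,o['opening'],o['grasp_force'])
im,c=shot('wrist','w6'); np.save('pics/w6o.npy',np.r_[p,M.ravel()])
cv2.imwrite('pics/w6c.png',cv2.resize(im[220:360,400:560,::-1],None,fx=4,fy=4,interpolation=cv2.INTER_CUBIC))
E
```

```text
7.4 [0.5151998  0.16537641 0.04703952] [-0.28294661  1.22445077 -0.48856462] [ 1.25573623 -0.04891109  0.48863901] 0.5460689487344541 62.191128730773926
```

View pics/w6c.png

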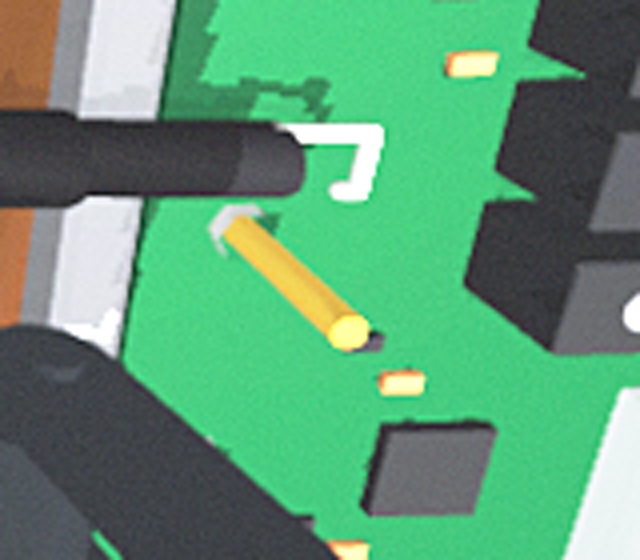

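The left stud is fully visible: base at full-image (459,277), top (487,302.5). Nose end is at (475.5,260) and the crossbar at (492,260).

```bash
python3 - <<'E'
from h import *
c=load('w6')[1]; a=np.load('pics/w6o.npy');p=a[:3];M=a[3:].reshape(3,3)
F=lambda u,v:(u/4+400,v/4+220)
for nm,uv,z in(('top',(348,330),.036),('base',(239,228),.009),('nose',(303,162),.0225),('barrear@axis',(357,160),.0225),('barfront@axis',(379,160),.0225),('shankmid',(340,134),.0225),('tipend',(332,190),.0225),('corner',(382,127),.0237),('tipfront',(370,197),.0225)):
    q=onz(c,*F(*uv),z); print(nm,((q-p)@M*1000).round(1),q.round(4))
E
```

```text
top [-18.9 114.1  11. ] [0.6308 0.1681 0.036 ]
base [-19.8 115.2  38. ] [0.632  0.1675 0.009 ]
nose [ -0.4 112.6  24.5] [0.6258 0.186  0.0225]
barrear@axis [-1.000e-01  1.202e+02  2.450e+01] [0.6333 0.1877 0.0225]
barfront@axis [-1.000e-01  1.234e+02  2.450e+01] [0.6364 0.1883 0.0225]
shankmid [  4.  116.8  24.5] [0.6292 0.1912 0.0225]
tipend [ -5.  117.7  24.5] [0.6318 0.1825 0.0225]
corner [  5.8 121.5  23.3] [0.6335 0.1938 0.0237]
tipfront [ -6.1 123.5  24.5] [0.6376 0.1824 0.0225]
```

Call:
send_rows(dr=[[0,0,0],[0,0,0],[0,0,0],[0,0,0],[0,0,0],[0,0,0],[0,0,0],[0,0,0]], xyz=[[-0.2,0,0],[-0.4,0,0],[-0.6,0,0],[-0.75,0,0],[-0.9,0,0],[-0.9,0,0],[-0.9,0,0],[-0.9,0,0]], jaw=[50,50,50,50,50,50,50,50])

```text
time_s: 8.45
eef_pos: [0.517, 0.1566, 0.0473]
eef_rot: [-0.0, 0.638, 0.77, -0.0]
wrist_force: [-0.9, -0.2, -0.6]
opening: 0.546
grasp_force: 62.2
```

```bash
cat > m.py <<'E'
from h import *
import sys
fn=sys.argv[1]
F=[];P=[]
for i in range(3):
    o=ctrl.get_obs();M=R.from_quat(np.roll(o['eef_rot'],-1)).as_matrix();p=o['eef_pos'];F.append(o['wrist_force']@M);P.append(p)
    im,c=shot('wrist',fn)
o=ctrl.get_obs();F.append(o['wrist_force']@M)
print(o['time_s'],'pos',p.round(5),'F tool',np.round(F,2).tolist(),o['opening'])
hsv=cv2.cvtColor(im,cv2.COLOR_RGB2HSV)
# stud top: brass mask, last part along its axis
m=cv2.inRange(hsv,(10,110,90),(32,255,255)); roi=np.zeros_like(m); roi[225:330,430:515]=1
n,lab,st,cen=cv2.connectedComponentsWithStats(m*roi); i=1+np.argmax(st[1:,4]); ys,xs=np.where(lab==i)
pts=np.c_[xs,ys].astype(float); v,_,_=np.linalg.svd(np.cov(pts.T)); d=v[:,0]*np.sign(v[0,0]); s=(pts-pts.mean(0))@d; w=(pts-pts.mean(0))@[-d[1],d[0]]
hi,lo=s.max(),s.min(); wd=np.ptp(w)
print('stud comp',st[i],'ends',(pts.mean(0)+d*lo).round(1),(pts.mean(0)+d*hi).round(1),'dir',d.round(3))
top=pts[s>hi-4].mean(0)-d*1.5
q=onz(c,*top,.036);print('top px',top.round(1),'tool',((q-p)@M*1000).round(1),q.round(4))
# bisect vertical line height: axis pixel line -> at clip height .0225
zc=p[2]-.0245
b=im[232:284,462:510]; g=b.max(2); wht=b.min(2)>185
for r in range(0,52): print(''.join('#' if wht[r,k] else ('o' if lab[r+232,k+462]==i else ('b' if g[r,k]<95 else '.')) for k in range(48)),r+232)
E
python3 m.py w7
```

```text
8.6 pos [0.51696 0.15656 0.04726] F tool [[0.01, -0.92, 0.58], [-0.74, 0.55, 1.55], [-0.74, 0.83, 0.87], [0.07, -0.56, 0.51]] 0.5445411527662208
stud comp [462 269  32  25 255] ends [463.6 267. ] [491.9 289.3] dir [0.786 0.618]
top px [488.6 287.4] tool [ -9.4 113.   11.2] [0.6297 0.1685 0.036 ]
................................................ 232
................................................ 233
................................................ 234
................................................ 235
................................................ 236
................................................ 237
................................................ 238
................................................ 239
................................................ 240
................................................ 241
................................................ 242
................................................ 243
................................................ 244
................................................ 245
................................................ 246
........
[... 1252 characters left out ...]
....... 270
..ooooooooooooo................................. 271
...ooooooooooooo................................ 272
....ooooooooooooo............................... 273
.....oooooooooooooo............................. 274
......oooooooooooooo............................ 275
........ooooooooooooo........................... 276
.........ooooooooooooo.......................... 277
..........ooooooooooooo......................... 278
...........oooooooooooooo....................... 279
............oooooooooooooo...................... 280
.............oooooooooooooo..................... 281
..............oooooooooooooo.................... 282
................oooooooooooooo.................. 283
```

```bash
python3 - <<'E'
from h import *
from scipy.optimize import brentq
o=ctrl.get_obs();M=R.from_quat(np.roll(o['eef_rot'],-1)).as_matrix();p=o['eef_pos'];c=load('w7')[1]
W=lambda x,y,z:np.r_[(p+M@[x/1000,y/1000,0])[:2],z]
def off(y,x,pt):
    a=proj(c,W(x,y,.009));b=proj(c,W(x,y,.036));n=np.array([-(b-a)[1],(b-a)[0]]);n/=np.linalg.norm(n);return (np.array(pt)-a)@n
for x in(-9,-9.7,-10.4):
    y=[brentq(off,100,130,args=(x,pt)) for pt in((473,273),(476,276),(484.5,283))]
    print(x,np.round(y,2),'top',proj(c,W(x,y[1],.036)).round(1),'base',proj(c,W(x,y[1],.009)).round(1))
z=p[2]-.0245
print('clip axis z',z)
for nm,uv in(('barrear',(488.8,260)),('barfront',(494.7,260)),('tipend',(482.2,267.3)),('shank',(485,253))): print(nm,((onz(c,*uv,z)-p)@M*1000).round(2))
for N in(109.5,110.5,111.5): # nose outline
    print(N,[proj(c,W(0,N,z+.0055*s)).round(1).tolist() for s in(-1,0,1)],'barfront',proj(c,W(0,N+12,z)).round(1),'tipend',proj(c,W(-5,N+7,z)).round(1))
E
```

```text
-9 [113.18 112.87 113.  ] top [488.7 286.7] base [459.2 261.8]
-9.7 [114.06 113.74 113.87] top [490.  287.8] base [460.4 262.8]
-10.4 [114.93 114.61 114.75] top [491.3 289. ] base [461.6 263.8]
clip axis z 0.022793476089576152
barrear [-1.0000e-01  1.1993e+02  2.4500e+01]
barfront [-1.000e-01  1.233e+02  2.450e+01]
tipend [ -4.85 117.21  24.5 ]
shank [  4.36 116.74  24.5 ]
109.5 [[464.8, 255.3], [470.6, 259.8], [476.8, 264.7]] barfront [491.6 259.8] tipend [480.9 267.5]
110.5 [[466.5, 255.3], [472.4, 259.8], [478.6, 264.7]] barfront [493.3 259.8] tipend [482.6 267.5]
111.5 [[468.2, 255.3], [474.1, 259.8], [480.4, 264.7]] barfront [495.1 259.8] tipend [484.4 267.5]
```

Call:
send_rows(dr=[[0,0,0],[0,0,0],[0,0,0],[0,0,0],[0,0,0],[0,0,0],[0,0,0],[0,0,0]], xyz=[[-0.03,0.02,0],[-0.06,0.02,0],[-0.09,0.02,0],[-0.12,0.02,0],[-0.14,0.02,0],[-0.16,0.02,0],[-0.16,0.02,0],[-0.16,0.02,0]], jaw=[50,50,50,50,50,50,50,50])

```text
time_s: 9.6
eef_pos: [0.5175, 0.155, 0.0473]
eef_rot: [0.0, 0.638, 0.77, 0.0]
wrist_force: [0.1, 0.5, -0.8]
opening: 0.539
grasp_force: 62.2
```

```bash
cat > f.py <<'E'
from h import *
F=[]
for i in range(4):
    o=ctrl.get_obs();M=R.from_quat(np.roll(o['eef_rot'],-1)).as_matrix();F.append(o['wrist_force']@M)
    if i<3: ctrl.camera('wrist')
print(o['time_s'],o['eef_pos'].round(5),np.round(F,2).tolist(),'mean',np.mean(F,0).round(2),'lateral',(o['eef_pos']@M[:,0]).round(5),'fwd',(o['eef_pos']@M[:,1]).round(5))
E
python3 f.py
```

```text
9.75 [0.51748 0.15502 0.04728] [[0.48, 0.17, 0.82], [-0.98, 0.44, 0.66], [-0.63, -0.14, 0.54], [0.68, 0.11, 1.38]] mean [-0.11  0.15  0.85] lateral 0.05557 fwd 0.53733
```

Call:
send_rows(dr=[[0,0,0],[0,0,0],[0,0,0],[0,0,0],[0,0,0],[0,0,0],[0,0,0],[0,0,0]], xyz=[[-0.02,0,0],[-0.04,0,0],[-0.06,0,0],[-0.07,0,0],[-0.07,0,0],[-0.07,0,0],[-0.07,0,0],[-0.07,0,0]], jaw=[50,50,50,50,50,50,50,50])

```text
time_s: 10.75
eef_pos: [0.5176, 0.1543, 0.0473]
eef_rot: [-0.0, 0.638, 0.77, -0.0]
wrist_force: [0.7, 0.2, -1.5]
opening: 0.544
grasp_force: 62.2
```

```bash
sed -i "s/(o\['eef_pos'\]@M\[:,0\])/(o['eef_pos']@[-.1851,.9827,0])/; s/(o\['eef_pos'\]@M\[:,1\])/(o['eef_pos']@[.9827,.1851,0])/" f.py; python3 f.py
```

```text
10.9 [0.51761 0.15431 0.04728] [[0.08, 0.69, 1.52], [0.88, 0.01, 0.94], [1.08, -0.21, 1.52], [-0.39, 0.14, 1.34]] mean [0.41 0.16 1.33] lateral 0.05584 fwd 0.53722
```

Call:
send_rows(dr=[[0,0,0],[0,0,0],[0,0,0],[0,0,0],[0,0,0],[0,0,0],[0,0,0],[0,0,0]], xyz=[[-0.02,0,0],[-0.04,0,0],[-0.06,0,0],[-0.08,0,0],[-0.08,0,0],[-0.08,0,0],[-0.08,0,0],[-0.08,0,0]], jaw=[50,50,50,50,50,50,50,50])

```text
time_s: 11.9
eef_pos: [0.5178, 0.1535, 0.0473]
eef_rot: [0.0, 0.638, 0.77, 0.0]
wrist_force: [0.2, 0.7, -1.2]
opening: 0.541
grasp_force: 62.2
```

```bash
python3 f.py
```

```text
12.05 [0.5178  0.15352 0.04729] [[0.64, 0.31, 1.15], [0.58, 0.7, 1.02], [0.94, 0.25, 0.64], [-0.59, 0.46, 2.19]] mean [0.39 0.43 1.25] lateral 0.05502 fwd 0.53726
```

Call:
send_rows(dr=[[0,0,0],[0,0,0],[0,0,0],[0,0,0],[0,0,0],[0,0,0],[0,0,0],[0,0,0]], xyz=[[-0.02,0,0],[-0.04,0,0],[-0.06,0,0],[-0.08,0,0],[-0.08,0,0],[-0.08,0,0],[-0.08,0,0],[-0.08,0,0]], jaw=[50,50,50,50,50,50,50,50])

```text
time_s: 13.05
eef_pos: [0.5179, 0.1527, 0.0473]
eef_rot: [0.0, 0.638, 0.77, -0.0]
wrist_force: [-0.9, 0.0, -1.2]
opening: 0.542
grasp_force: 62.2
```

```bash
python3 f.py;  python3 m.py w8
```

```text
13.2 [0.51796 0.15276 0.04731] [[0.19, -0.87, 1.19], [-0.2, 0.59, 1.11], [-0.14, 0.05, 1.0], [-0.69, 0.02, 1.13]] mean [-0.21 -0.05  1.11] lateral 0.05424 fwd 0.53728
13.35 pos [0.51792 0.15274 0.0473 ] F tool [[-0.69, 0.02, 1.13], [0.03, 0.39, 0.5], [0.48, 0.01, 0.27], [-0.04, 0.46, 0.49]] 0.5432035434565756
stud comp [470 265  27  22 210] ends [471.9 266.6] [495.3 284.6] dir [0.794 0.608]
top px [492.8 282.9] tool [ -6.6 114.6  11.3] [0.6317 0.1676 0.036 ]
................................................ 232
................................................ 233
................................................ 234
................................................ 235
................................................ 236
................................................ 237
................................................ 238
................................................ 239
................................................ 240
................................................ 241
................................................ 242
................................................ 243
.
[... 1418 characters left out ...]
....... 270
..........ooooooooooooo......................... 271
...........oooooooooooooo....................... 272
............oooooooooooooo...................... 273
.............oooooooooooooo..................... 274
..............ooooooooooooooo................... 275
................oooooooooooooo.................. 276
.................ooooooooooooooo................ 277
..................ooooooooooooooo............... 278
...................oooooooooo..ooo.............. 279
....................ooooooo.......o............. 280
.....................oooooo.......o............. 281
.......................ooo........o............. 282
........................oo........o............. 283
```

```bash
cat > y.py <<'E'
from h import *
import sys
from scipy.optimize import brentq
fn=sys.argv[1]; pts=eval(sys.argv[2]); xs=eval(sys.argv[3])
o=ctrl.get_obs();M=R.from_quat(np.roll(o['eef_rot'],-1)).as_matrix();p=o['eef_pos'];c=load(fn)[1]
W=lambda x,y,z:np.r_[(p+M@[x/1000,y/1000,0])[:2],z]
def off(y,x,pt):
    a=proj(c,W(x,y,.009));b=proj(c,W(x,y,.036));n=np.array([-(b-a)[1],(b-a)[0]]);n/=np.linalg.norm(n);return (np.array(pt)-a)@n
for x in xs:
    y=[brentq(off,100,130,args=(x,pt)) for pt in pts]
    print(x,np.round(y,2),'top',proj(c,W(x,np.mean(y),.036)).round(1),'mid',proj(c,W(x,np.mean(y),p[2]-.0245)).round(1))
E
python3 y.py w8 "((480.7,273),(482.6,275),(476.5,270))" "(-5.5,-6.2,-6.9)"
```

```text
-5.5 [113.15 112.84 112.86] top [490.3 281.1] mid [474.6 268.3]
-6.2 [114.06 113.74 113.76] top [491.7 282.2] mid [475.9 269.4]
-6.9 [114.97 114.65 114.67] top [493.1 283.4] mid [477.2 270.4]
```

Call:
send_rows(dr=[[0,0,0],[0,0,0],[0,0,0],[0,0,0],[0,0,0],[0,0,0],[0,0,0],[0,0,0]], xyz=[[-0.03,0,0],[-0.06,0,0],[-0.09,0,0],[-0.12,0,0],[-0.15,0,0],[-0.18,0,0],[-0.2,0,0],[-0.2,0,0]], jaw=[50,50,50,50,50,50,50,50])

```text
time_s: 14.35
eef_pos: [0.5183, 0.1508, 0.0473]
eef_rot: [0.0, 0.638, 0.77, -0.0]
wrist_force: [-0.3, 0.1, -1.5]
opening: 0.546
grasp_force: 62.2
```

```bash
python3 f.py
```

```text
14.5 [0.51831 0.15077 0.04729] [[0.16, -0.32, 1.48], [0.26, 0.78, 1.12], [-0.48, 0.51, 0.72], [-0.43, 0.14, 0.97]] mean [-0.12  0.28  1.07] lateral 0.05222 fwd 0.53725
```

Call:
send_rows(dr=[[0,0,0],[0,0,0],[0,0,0],[0,0,0],[0,0,0],[0,0,0],[0,0,0],[0,0,0]], xyz=[[-0.03,0,0],[-0.06,0,0],[-0.09,0,0],[-0.12,0,0],[-0.15,0,0],[-0.18,0,0],[-0.2,0,0],[-0.2,0,0]], jaw=[50,50,50,50,50,50,50,50])

```text
time_s: 15.5
eef_pos: [0.5187, 0.1488, 0.0473]
eef_rot: [0.0, 0.638, 0.77, 0.0]
wrist_force: [-0.1, -0.0, -0.8]
opening: 0.544
grasp_force: 62.2
```

```bash
python3 f.py;  python3 m.py w9
```

```text
15.65 [0.51867 0.14881 0.0473 ] [[-0.02, -0.09, 0.83], [-0.67, -0.48, 1.24], [0.09, -0.1, 0.56], [-0.14, -0.54, 0.6]] mean [-0.19 -0.3   0.81] lateral 0.05023 fwd 0.53724
15.8 pos [0.51867 0.14882 0.0473 ] F tool [[-0.14, -0.54, 0.6], [0.67, 0.46, 1.5], [-0.89, 0.33, 0.83], [0.1, -0.2, 0.65]] 0.5481270354678783
stud comp [475 257  22  24 190] ends [474.1 259.1] [494.8 278.1] dir [0.736 0.677]
top px [492.2 275.6] tool [ -2.1 113.2  11.3] [0.6302 0.1679 0.036 ]
................................................ 232
................................................ 233
................................................ 234
................................................ 235
................................................ 236
................................................ 237
................................................ 238
................................................ 239
................................................ 240
................................................ 241
................................................ 242
................................................ 243
[... 1420 characters left out ...]
....... 270
..................oooooooooooooooo.............. 271
....................ooooooooooooooo............. 272
.....................ooooooooo....o............. 273
......................ooooooo................... 274
.......................ooooo.................... 275
.........................ooo.................... 276
..........................oo.................... 277
...........................o.................... 278
............................o................... 279
.............................ooo...b............ 280
.............................bbbbbbbbbb......... 281
.............................bb................. 282
............................bb.................. 283
```

Call:
send_rows(dr=[[0,0,0],[0,0,0],[0,0,0],[0,0,0],[0,0,0],[0,0,0],[0,0,0],[0,0,0]], xyz=[[-0.03,0,0],[-0.06,0,0],[-0.09,0,0],[-0.12,0,0],[-0.14,0,0],[-0.14,0,0],[-0.14,0,0],[-0.14,0,0]], jaw=[50,50,50,50,50,50,50,50])

```text
time_s: 16.8
eef_pos: [0.5189, 0.1474, 0.0473]
eef_rot: [0.0, 0.638, 0.77, -0.0]
wrist_force: [-0.1, 0.5, -0.4]
opening: 0.545
grasp_force: 62.2
```

```bash
python3 f.py
```

```text
16.95 [0.51894 0.14743 0.0473 ] [[0.49, 0.03, 0.42], [0.42, 1.25, -0.04], [-0.54, 0.41, 0.41], [0.73, -0.5, 0.62]] mean [0.28 0.3  0.35] lateral 0.04882 fwd 0.53726
```

Call:
send_rows(dr=[[0,0,0],[0,0,0],[0,0,0],[0,0,0],[0,0,0],[0,0,0],[0,0,0],[0,0,0]], xyz=[[-0.02,0,0],[-0.03,0,0],[-0.04,0,0],[-0.05,0,0],[-0.05,0,0],[-0.05,0,0],[-0.05,0,0],[-0.05,0,0]], jaw=[50,50,50,50,50,50,50,50])

```text
time_s: 17.95
eef_pos: [0.519, 0.1469, 0.0473]
eef_rot: [-0.0, 0.638, 0.77, -0.0]
wrist_force: [0.4, 0.1, -1.0]
opening: 0.545
grasp_force: 62.2
```

```bash
python3 f.py;  python3 m.py w10
```

```text
18.1 [0.51905 0.14693 0.04728] [[0.05, 0.37, 1.01], [0.2, -0.03, 0.99], [-0.01, -0.21, 0.93], [-0.07, -0.71, -0.02]] mean [ 0.04 -0.14  0.73] lateral 0.04831 fwd 0.53726
18.25 pos [0.51905 0.14695 0.04731] F tool [[-0.07, -0.71, -0.02], [0.69, -0.7, 0.31], [0.45, -0.35, -0.16], [0.01, 0.48, 0.98]] 0.5448802310604542
stud comp [450 309  25  21 205] ends [451.1 309.8] [471.4 331.4] dir [0.686 0.728]
top px [470.3 327.4] tool [-35.9 108.6  11.3] [0.6324 0.132  0.036 ]
................................................ 232
................................................ 233
................................................ 234
................................................ 235
................................................ 236
................................................ 237
................................................ 238
................................................ 239
................................................ 240
................................................ 241
................................................ 242
...............................................
[... 1425 characters left out ...]
....... 270
................................................ 271
................................................ 272
................................................ 273
................................................ 274
................................................ 275
................................................ 276
................................................ 277
..............................bbbbbbbbb......... 278
..............................b................. 279
.............................bb................. 280
.............................bb................. 281
................................................ 282
................................................ 283
```

Call:
send_rows(dr=[[0,0,0],[0,0,0],[0,0,0],[0,0,0],[0,0,0],[0,0,0],[0,0,0],[0,0,0]], xyz=[[0,0,0.04],[0,0,0.08],[0,0,0.12],[0,0,0.15],[0,0,0.18],[0,0,0.2],[0,0,0.2],[0,0,0.2]], jaw=[50,50,50,50,50,50,50,50])

```text
time_s: 19.25
eef_pos: [0.519, 0.1469, 0.0453]
eef_rot: [0.0, 0.638, 0.77, -0.0]
wrist_force: [0.1, -0.5, -1.1]
opening: 0.542
grasp_force: 62.2
```

```bash
python3 f.py
```

```text
19.4 [0.51902 0.14695 0.04528] [[-0.49, 0.05, 1.09], [0.17, -0.6, 1.38], [-0.09, -0.03, 1.23], [-0.21, -0.59, 0.84]] mean [-0.16 -0.29  1.14] lateral 0.04833 fwd 0.53724
```

Call:
send_rows(dr=[[0,0,0],[0,0,0],[0,0,0],[0,0,0],[0,0,0],[0,0,0],[0,0,0],[0,0,0]], xyz=[[0,0,0],[0,0,0],[0,0,0],[0,0,0],[0,0,0],[0,0,0],[0,0,0],[0,0,0]], jaw=[53,54,55,56,57,58,59,60])

```text
time_s: 20.4
eef_pos: [0.519, 0.147, 0.0453]
eef_rot: [0.0, 0.638, 0.77, 0.0]
wrist_force: [0.0, 0.6, -0.4]
opening: 0.599
grasp_force: 2.4
```

```bash
python3 f.py
```

```text
20.55 [0.519   0.14694 0.04528] [[0.54, 0.13, 0.38], [0.76, -0.69, 1.41], [-0.06, 0.42, 0.93], [-0.19, 0.29, 0.71]] mean [0.26 0.04 0.86] lateral 0.04833 fwd 0.53722
```

Call:
send_rows(dr=[[0,0,0],[0,0,0],[0,0,0],[0,0,0],[0,0,0],[0,0,0],[0,0,0],[0,0,0]], xyz=[[0,0,0],[0,0,0],[0,0,0],[0,0,0],[0,0,0],[0,0,0],[0,0,0],[0,0,0]], jaw=[61,62,63,64,66,69,72,76])

```text
time_s: 21.55
eef_pos: [0.5191, 0.1469, 0.0453]
eef_rot: [0.0, 0.638, 0.77, 0.0]
wrist_force: [-0.4, -0.6, -1.0]
opening: 0.763
grasp_force: 0.0
```

```bash
python3 f.py; python3 - <<'E'
from h import *
im,c=shot('wrist','w11'); print(ctrl.get_obs()['opening'])
cv2.imwrite('pics/w11c.png',cv2.resize(im[210:330,195:525,::-1],None,fx=2.4,fy=2.4,interpolation=cv2.INTER_CUBIC))
E
```

```text
21.7 [0.51902 0.14696 0.04529] [[-0.49, -0.5, 1.04], [0.51, -0.91, 0.16], [-1.35, 0.25, -0.11], [-0.42, 0.35, 0.26]] mean [-0.44 -0.2   0.34] lateral 0.04835 fwd 0.53724
0.7618731731994306
```

View pics/w11c.png

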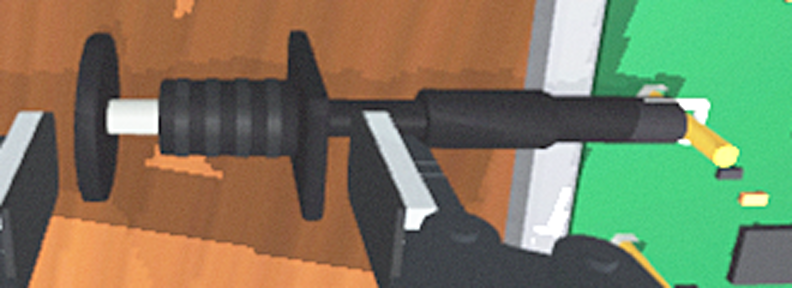

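The stud sits between nose and crossbar with the hook closed round it, and both fingers are clear. Lift straight up.

Call:
send_rows(dr=[[0,0,0],[0,0,0],[0,0,0],[0,0,0],[0,0,0],[0,0,0],[0,0,0],[0,0,0]], xyz=[[0,0,-0.5],[0,0,-1],[0,0,-2],[0,0,-3],[0,0,-4.5],[0,0,-6],[0,0,-6],[0,0,-6]], jaw=[76,76,76,76,76,76,76,76])

```text
time_s: 22.75
eef_pos: [0.5189, 0.1469, 0.1052]
eef_rot: [-0.0, 0.638, 0.77, -0.0]
wrist_force: [0.0, 0.1, -0.7]
opening: 0.759
grasp_force: 0.0
```

```bash
python3 - <<'E'
from h import *
o=ctrl.get_obs();print(o['time_s'],o['wrist_force'],o['eef_pos'])
M=R.from_quat(np.roll(o['eef_rot'],-1)).as_matrix();p=o['eef_pos']
im,c=shot('wrist','w12')
# clip axis: dark extents; disc & guard gap -> plunger
f=lambda x,y,z:proj(c,np.r_[(p+M@[x/1000,y/1000,0])[:2],z])
print('axis row',f(0,0,.02),'nose',f(0,111,.02))
g=im.max(2); r0,c0=200,215
for r in range(r0,262,2): print(''.join('#' if im[r,k].min()>175 else('b' if g[r,k]<80 else('o' if (im[r,k,0]>150 and im[r,k,2]<90 and im[r,k,1]>100) else '.')) for k in range(c0,470)),r)
E
```

```text
22.75 [ 0.01194031  0.13199668 -0.68350496] [0.5188691  0.14691717 0.10523144]
axis row [279.2159918  221.04721676] nose [423.31271057 221.08744712]
oooooo.ooooooooooooo.ooo.oo.bbbbbbbbb....o...................o.oooo.ooo.o..oo..o....o..oo.o.bbbbbbb.oo....o..ooo..oo.ooooooo.o....ooooooooo.oooo.ooo..oo.........ooo.oo......################.................................................................. 200
oooooooo.ooooooooooooooooo..bbbbbbbbb.o...o................o.oooooo...ooo..oo......o.oo.ooo.bbbbbbb....o....ooo.oo.o.ooooo.o.ooo.oo.oooooooooooo......o.........o.oo.ooo.....################.................................................................. 202
ooooooooooooooooo.oooooooo.bbbbbbbbbb..ooo.................ooooooo..oooo.oooo...o.oo....ooo.bbbbbbbb.o....oo...ooo.oooooooo.o.....o..oooooo.oo.ooo.o.........o...oooo.oo.....################.................................................................. 204
ooooo.o.o.ooooooooo.oooo.o.bbbbbbbbbbb...o.o....o...........................................bbbbbbbbb.o...ooooo.oooooooooo.ooo.oooooooooooo.oo.ooo....o......o..o..oo.oo...
[... 6408 characters left out ...]
...............................................................................ooooo.....##############......................................................................... 256
bbo..ooooo.oooooooooooo..o.ooooooo....................................................................................o........bbbb..#########................ooooo.....##############......................................................................... 258
bb.o.ooo....ooooooooooooooooooooo.oooooooooooo........................................................................o........bbbbb..#########..............o.oooo....###############.......................................................bb................ 260
```

```bash
python3 -c "
from bench import ctrl
print(ctrl.hand_in())"
```

```text
the job is handed in; nothing more can be done
None
```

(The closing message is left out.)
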